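Line up drone motors by size on the pad row

TASK

Line the four drone motors up by size on the row of four round pads, one motor to a pad: the smallest on the pad next to the tall post, then growing steadily to the largest at the far end. Set each one down gently, upright and centred on its pad, and leave the roll of tape where it lies.

Things in the scene. Friction and masses are not known exactly. Their poses are not given: they have to be found in the camera images.
- motor_28_center (a point): the smallest of four loose brushless drone motors standing upright on their flat bases: a round can, black with a steel band and copper showing in its top vents, 28 mm in diameter and 26 mm tall, with a 6 mm thick steel shaft standing up another 8 mm from the middle of its top. The point is on its axis, half-way up the can (13 mm above its underside); z runs up the axis.
- motor_36_center (a point): the second smallest of four loose brushless drone motors standing upright on their flat bases: a round can, black with a steel band and copper showing in its top vents, 36 mm in diameter and 32 mm tall, with a 6 mm thick steel shaft standing up another 8 mm from the middle of its top. The point is on its axis, half-way up the can (16 mm above its underside); z runs up the axis.
- motor_46_center (a point): the second largest of four loose brushless drone motors standing upright on their flat bases: a round can, black with a steel band and copper showing in its top vents, 46 mm in diameter and 38 mm tall, with a 6 mm thick steel shaft standing up another 8 mm from the middle of its top. The point is on its axis, half-way up the can (19 mm above its underside); z runs up the axis.
- motor_58_center (a point): the largest of four loose brushless drone motors standing upright on their flat bases: a round can, black with a steel band and copper showing in its top vents, 58 mm in diameter and 44 mm tall, with a 6 mm thick steel shaft standing up another 8 mm from the middle of its top. The point is on its axis, half-way up the can (22 mm above its underside); z runs up the axis.
- pad_a: first (counted from the robot's right, -y, to its left) of four identical round grey pads with a white centre dot, 66 mm across, 88 mm apart in a straight row, fixed on a plywood strip 90 mm wide, 460 mm long and 6 mm thick. Origin at the centre of the pad's underside, 6 mm above the table; the pad's top is 3 mm above it (9 mm above the table). y runs along the row, x across it.
- pad_b: second (counted from the robot's right, -y, to its left) of four identical round grey pads with a white centre dot, 66 mm across, 88 mm apart in a straight row, fixed on a plywood strip 90 mm wide, 460 mm long and 6 mm thick. Origin at the centre of the pad's underside, 6 mm above the table; the pad's top is 3 mm above it (9 mm above the table). y runs along the row, x across it.
- pad_c: third (counted from the robot's right, -y, to its left) of four identical round grey pads with a white centre dot, 66 mm across, 88 mm apart in a straight row, fixed on a plywood strip 90 mm wide, 460 mm long and 6 mm thick. Origin at the centre of the pad's underside, 6 mm above the table; the pad's top is 3 mm above it (9 mm above the table). y runs along the row, x across it.
- pad_d: fourth (counted from the robot's right, -y, to its left) of four identical round grey pads with a white centre dot, 66 mm across, 88 mm apart in a straight row, fixed on a plywood strip 90 mm wide, 460 mm long and 6 mm thick. Origin at the centre of the pad's underside, 6 mm above the table; the pad's top is 3 mm above it (9 mm above the table). y runs along the row, x across it.
- post: aluminium bare round post, 22 mm thick and 60 mm tall on a 28 mm dark foot, fixed on the strip 73 mm beyond the last pad of one end of the row (beside pad_a or beside pad_d; it differs from start to start). A low black bar, 70 mm long across the strip, 20 mm wide and 10 mm high, lies likewise at the other end. Origin at the centre of its underside, 6 mm above the table.
- tape: yellow roll of tape lying flat among the motors, a ring 62 mm across with a 38 mm hole, 19 mm high, loose; not part of the job. Origin at the centre of its underside.

How it is judged:
By the outcome, as a careful person would: the job done as asked, in the order asked, and still so for the second after the job is handed in, with the robot touching nothing.
It also fails if it takes over 106 s, if anything falls off the work surface, if the arm or the gripper's body presses on something with over 40 N, if the wrist force passes 120 N, or if a joint passes its speed limit or range.

ROBOT

A 6-joint arm with a two-finger parallel gripper is mounted at the origin on the work surface. World frame = base frame: x ahead of the robot, y to its left, z up, the work surface at z = 0. Lengths are in mm, angles in rad, forces in N, time in s.
With the tool pointing down it reaches from about 300 to 750 mm from the base axis. Payload 8.5 kg.
Tool frame: the origin (TCP) lies at the centre of the arm's flange, where the gripper is bolted on; the fingertips stand 173 mm ahead of it and the grasp point (between the pads) lies 155 mm ahead of it; z points along the fingers, y is the line along which they close (so a half turn about z gives the same grasp; the last joint's range is limited). The gripper opens to 85 mm and grips with 20 to 120 N. Pads are 22 mm wide; open, the fingers measure 114 mm over their backs; the gripper's body (76 mm by 85 mm) begins 54 mm behind the grasp point. The pads swing forward as they close: fully open they stand 13 mm farther back than shut.
Start: joints at [-1.523, 0.381, 1.297, -0, 1.464, -0.215], TCP at [142.877, -531.101, 404.722] pointing down, gripper open.
Joint ranges: [-3.11, 3.11], [-0.89, 2.33], [0.22, 2.48], [-1.42, 4.56], [0.17, 2.85], [-2.88, 2.88]. Speed limits (rad/s): [2.39, 2.39, 3.14, 3.14, 3.14, 3.14].

INTERFACE

Orientations are given as a unit quaternion [x, y, z, w].
In Python, from cell import manip gives the robot as it stands.
- The arm moves only by the tool servo_tool, never from a script. Its arguments are lists of equal length, an entry for each row: "dp": the shift along the tool's x, y, z in units of 250 mm (1.0 is 250 mm), a list of three; "twist": the turn, a rotation vector about the tool's x, y, z in units of pi/2 rad (1.0 is pi/2 rad), a list of three. A call has 1 to 8 rows; each row is the pose to reach, as a shift and turn from the pose commanded when the call began, along the tool's axes at that moment; what a row does not reach only later rows make up. A row lasts 1/10 s, in which the tool goes at most 50 mm and 8.59 degrees, less where a joint would pass 70% of its speed; a pose out of reach is approached as far as the arm can. A call with a number of a shift or a turn outside -1 to 1 is refused whole. A call with a gripper value outside its range is refused whole. "claw" is the closure, from -1 (fully open) to 1 (shut), set as the call begins (left out, the last holds). The fingers move at their own pace and stop on an object; "force" is the grip in N (left out, the last holds). Time passes only in rows, so rows that repeat a pose let the fingers close. It gives the time, the measured TCP pose, the force, the opening and the grip force at its end, in the units of the state.
- manip.read_state(): the state, without advancing time (a new reading comes with each control period).
- manip.grab_frame(name): name is "side" or "top"; returns the picture (384x512x3 uint8, red, green, blue); there is no depth.
- manip.camera_params(name): a dict with "fov_y" (degrees; the focal length in pixels is half the picture's height over the tangent of half this angle, whatever the lens; pixels are square), "cx", "cy" (the principal point, pixels), "world_from_camera" (4x4, takes a point from camera to world coordinates). Camera axes: x right, y down, z forward; pixel columns grow to the right and rows downward; lengths in mm; the calibration is good to about 2 mm. A picture is of the moment at which its call begins. camera_params takes no time and is no camera call.
- manip.job_done(): hands the job in; it is judged then, once.
The state is a dict: "clock": time; "qpos": joint angles; "joint_velocities": joint speeds; "joint_efforts": joint torques, N m; "tcp_pos": TCP position; "tcp_rot": TCP orientation; "wrist_force": force on the tool from outside, world axes, zero at the start; "moment": the same for the moment, N m; "opening": finger opening in mm; "finger_force": force on a finger pad.
Only numpy, scipy, OpenCV 4.12 (cv2) and the standard library are available. Lean on these libraries where they do the work, as an engineer would, in place of code of your own. Each camera call takes 0.05 s, during which the arm holds its last target. There are 200 camera calls.

## Working session

There is one attempt and no reset: what is moved stays moved. The work goes in short steps, Python scripts to look and compute and a tool call to move; the robot and the scene stay as the last step left them, time stands still between calls to the robot, and variables do not carry over. Pictures are saved under pics/ and viewed, at most 14 in all, crops included, and the job is handed in when it is done.

Besides the shell and the picture viewer there is one more tool, called after "Request:" as a command line: name --argument value ..., lists and objects as JSON in quotes. servo_tool: Moves the arm, as the interface text tells. Shifts and turns lie within -1 to 1; 1 stands for 250 mm of shift or pi/2 rad of turn. Its arguments: {"type":"object","properties":{"dp":{"type":"array","items":{"type":"array","items":{"type":"number","minimum":-1,"maximum":1}}},"twist":{"type":"array","items":{"type":"array","items":{"type":"number","minimum":-1,"maximum":1}}},"claw":{"type":"number"},"force":{"type":"number"}},"required":["dp","twist"]}

```bash
mkdir -p pics; ls
python3 - <<'E'
from cell import manip
import cv2, numpy as np
for n in("top","side"):
    f=manip.grab_frame(n); cv2.imwrite(f"pics/{n}0.png",f[:,:,::-1]); p=manip.camera_params(n); print(n,p)
s=manip.read_state(); print(s)
E
```

```text
pics
top {'fov_y': 49.61897448697318, 'cx': 260.0106414270496, 'cy': 191.22734248618815, 'world_from_camera': array([[ 2.50849139e-02, -9.96402842e-01,  8.09451914e-02,
         4.89697802e+02],
       [-9.99685194e-01, -2.49611815e-02,  2.54029723e-03,
         7.62020241e+00],
       [-5.10671762e-04, -8.09834325e-02, -9.96715317e-01,
         7.93751379e+02],
       [ 0.00000000e+00,  0.00000000e+00,  0.00000000e+00,
         1.00000000e+00]])}
side {'fov_y': 45.780195224272475, 'cx': 252.11837104821973, 'cy': 190.03400655057112, 'world_from_camera': array([[-9.99912707e-01,  1.19143160e-02,  5.71207299e-03,
         5.33482476e+02],
       [ 3.16288300e-03,  6.35579354e-01, -7.72029067e-01,
         6.12481528e+02],
       [-1.28286740e-02, -7.71943608e-01, -6.35561556e-01,
         5.65529225e+02],
       [ 0.00000000e+00,  0.00000000e+00,  0.00000000e+00,
         1.00000000e+00]])}
{'clock': 0.1, 'qpos': array([-1.52325475e+00,  3.81143658e-01,  1.29814277e+00, -3.55875039e-06,
        1.46361009e+00, -2.15308271e-01]), 'joint_velocities': array([ 0.00011258, -0.00025804, -0.00073689, -0.00050449,  0.00060527,
        0.00164661]), 'joint_efforts': array([ 6.01136737e-03, -4.49219441e+01, -2.31652576e+01, -2.25610268e-05,
        3.68986701e-03, -1.59473245e-06]), 'tcp_pos': array([ 142.89984355, -531.0759444 ,  404.17953213]), 'tcp_rot': array([ 9.91375932e-01,  1.31047075e-01,  5.28596093e-05, -6.49791516e-04]), 'wrist_force': array([-0.28049391,  0.88042514, -0.42584671]), 'moment': array([ 0.0217878 , -0.00848138, -0.03949745]), 'finger_force': 0.0, 'opening': 85.168658535304}
```

View pics/top0.png

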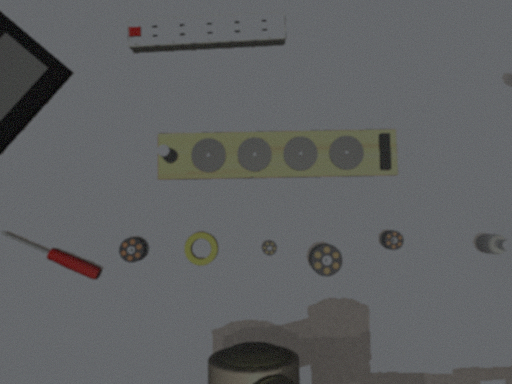

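View pics/side0.png

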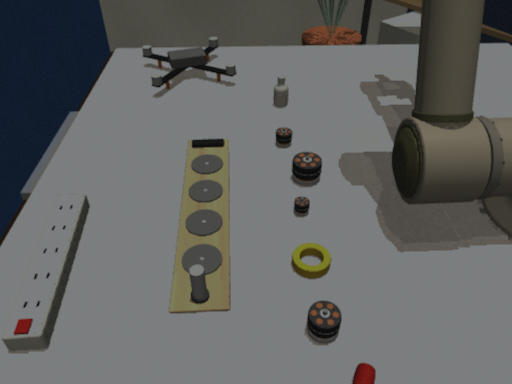

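The top view shows motors at about (132,249) for the 46, (269,247) for the 28, (326,259) for the 58 and (393,240) for the 36. The tape is at (201,249), and the pads run from x=346 (a) to x=208 (d). The post is at the left (+y), beside pad_d. So 28→d, 36→c, 46→b and 58→a.

```bash
cat > h.py <<'E'
import numpy as np, cv2
from cell import manip
def ray(n,u,v,z):
    p=manip.camera_params(n); f=192/np.tan(np.radians(p["fov_y"]/2)); T=p["world_from_camera"]
    d=T[:3,:3]@np.array([(u-p["cx"])/f,(v-p["cy"])/f,1]); o=T[:3,3]
    return (o+d*(z-o[2])/d[2])[:2]
def proj(n,P):
    p=manip.camera_params(n); f=192/np.tan(np.radians(p["fov_y"]/2)); T=np.linalg.inv(p["world_from_camera"])
    c=T[:3,:3]@np.array(P,float)+T[:3,3]; return p["cx"]+f*c[0]/c[2],p["cy"]+f*c[1]/c[2]
E
python3 - <<'E'
from h import *
f=cv2.imread("pics/top0.png")
hsv=cv2.cvtColor(f,cv2.COLOR_BGR2HSV)
H,S,V=cv2.split(hsv)
# strip yellow, pads = low saturation holes in strip
roi=np.zeros_like(S); roi[125:185,155:400]=1
m=((S<60)&(V>60)&(roi>0)).astype(np.uint8)
m=cv2.morphologyEx(m,cv2.MORPH_OPEN,np.ones((5,5)))
for c in cv2.findContours(m,0,2)[0]:
    if cv2.contourArea(c)>500 and cv2.contourArea(c)<1500:
        (u,v),ax,a=cv2.fitEllipse(c); print("pad",round(u,1),round(v,1),np.round(ax,1),ray("top",u,v,9).round(1))
for (u,v,h) in [(269,247,26),(393,240,32),(132,249,38),(326,259,44)]:
    w=f[v-22:v+22,u-22:u+22]; ho=hsv[v-22:v+22,u-22:u+22]
    d=(ho[...,2]<70).astype(np.uint8)
    cs=max(cv2.findContours(d,0,2)[0],key=cv2.contourArea); (a,b),r=cv2.minEnclosingCircle(cs)
    cop=((ho[...,1]>70)&(ho[...,2]>70)).astype(np.uint8)
    pts=cv2.findNonZero(cop); 
    (x,y),r2=cv2.minEnclosingCircle(pts)
    print(h,"dark",(a+u-22,b+v-22,r),"cop",(x+u-22,y+v-22,r2),len(pts),ray("top",x+u-22,y+v-22,h).round(1))
T=[cv2.resize(f[v-22:v+22,u-22:u+22],(300,300),interpolation=cv2.INTER_NEAREST) for u,v in[(269,247),(393,240),(132,249),(326,259)]]
cv2.imwrite("pics/c.png",np.vstack([np.hstack(T[:2]),np.hstack(T[2:])]))
E
```

```text
pad 208.2 154.7 [34.8 35.7] [620.9 110.3]
pad 253.9 154.1 [35.3 36.2] [624.3  23.1]
pad 300.5 153.3 [35.3 38. ] [627.9 -65.9]
pad 348.2 152.5 [35.4 45.9] [ 631.9 -156.9]
26 dark (264.95454597473145, 244.1363639831543, 2.136946439743042) cop (272.0, 243.0, 9.999999747378752e-05) 1 [457.3 -14.8]
32 dark (388.5, 239.08823585510254, 9.255885124206543) cop (393.5, 239.5, 7.905794143676758) 50 [ 469.4 -235.9]
38 dark (134.0, 249.5, 14.534542083740234) cop (130.82353019714355, 249.55882263183594, 10.780906677246094) 127 [439.6 240. ]
44 dark (324.6651782989502, 258.8169651031494, 16.86201286315918) cop (326.7767848968506, 260.1339282989502, 13.156980514526367) 139 [ 430.1 -112.8]
```

View pics/c.png

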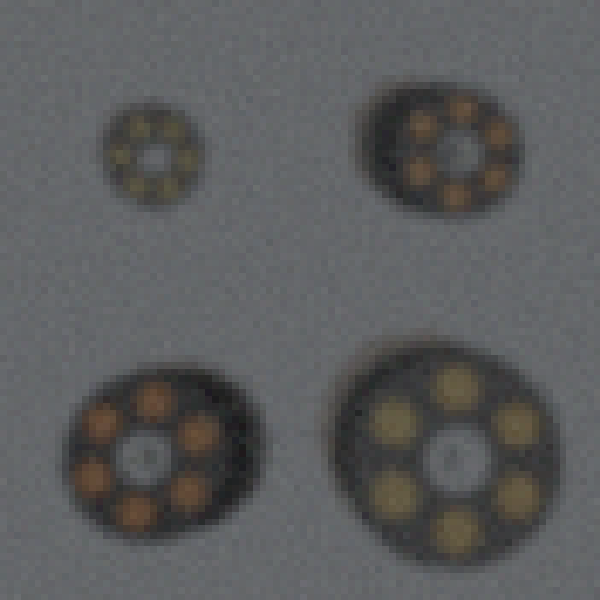

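The crops show the vent rings clearly. Centres are about (268.9,247.2) for the 28, (394.0,239.9) for the 36, (130.8,249.5) for the 46 and (326.2,260.0) for the 58. I start moving towards the 58 while turning so the fingers close along world x.

```bash
python3 - <<'E'
from h import *
for n,u,v,h in [(28,268.9,247.2,26),(36,393.9,239.8,32),(46,130.8,249.5,38),(58,326.3,260.1,44)]: print(n,ray("top",u,v,h).round(1))
E
cat > st.py <<'E'
import sys
from h import *
s=manip.read_state(); q=s["tcp_rot"]; from scipy.spatial.transform import Rotation as R
M=R.from_quat(q).as_matrix(); print(round(s["clock"],2),s["tcp_pos"].round(1),"yaw",np.degrees(np.arctan2(M[1,0],M[0,0])).round(2),s["wrist_force"].round(1),s["opening"])
if len(sys.argv)>3:
    t=np.array(list(map(float,sys.argv[1:4]))); T=np.column_stack([[0,1,0],[1,0,0],[0,0,-1]])
    print("dp",(M.T@(t-s["tcp_pos"])/250).round(4),"twist",(R.from_matrix(M.T@T).as_rotvec()/(np.pi/2)).round(4))
E
```

```text
28 [449.5  -9.3]
36 [ 468.9 -236.6]
46 [439.7 240.1]
58 [ 430.1 -112. ]
```

Request:
servo_tool --dp '[[0.77,-0.66,0.2],[0.77,-0.66,0.2],[0.77,-0.66,0.2],[0.77,-0.66,0.2],[0.77,-0.66,0.2],[0.77,-0.66,0.2],[0.77,-0.66,0.2],[0.77,-0.66,0.2]]' --twist '[[0,0,-0.4],[0,0,-0.4],[0,0,-0.4],[0,0,-0.4],[0,0,-0.4],[0,0,-0.4],[0,0,-0.4],[0,0,-0.4]]' --claw -1 --force 30

```text
clock: 0.9
tcp_pos: [285.7, -322.7, 355.0]
tcp_rot: [0.902, 0.431, -0.0, 0.0]
wrist_force: [0.8, 0.2, 0.6]
opening: 85.6
finger_force: 0.0
```

```bash
python3 st.py 430 -112 280
```

```text
0.9 [ 285.7 -322.7  355. ] yaw 51.02 [0.8 0.2 0.6] 85.55645788795492
dp [ 1.0184 -0.0814  0.2991] twist [ 3.000e-04  6.000e-04 -4.331e-01]
```

Request:
servo_tool --dp '[[1.0,-0.081,0.3],[1.0,-0.081,0.3],[1.0,-0.081,0.3],[1.0,-0.081,0.3],[1.0,-0.081,0.3],[1.0,-0.081,0.3],[1.0,-0.081,0.3],[1.0,-0.081,0.3]]' --twist '[[0,0,-0.433],[0,0,-0.433],[0,0,-0.433],[0,0,-0.433],[0,0,-0.433],[0,0,-0.433],[0,0,-0.433],[0,0,-0.433]]'

```text
clock: 1.7
tcp_pos: [427.2, -116.2, 280.0]
tcp_rot: [0.708, 0.707, -0.0, 0.0]
wrist_force: [-0.2, -0.2, 0.1]
opening: 85.4
finger_force: 0.0
```

```bash
python3 st.py 430 -112 188; python3 -c "
from h import *
f=manip.grab_frame('side'); cv2.imwrite('pics/s1.png',f[:,:,::-1])
print(proj('side',[430,-112,280-173]))"
```

```text
1.7 [ 427.2 -116.2  280. ] yaw 89.91 [-0.2 -0.2  0.1] 85.38105888219604
dp [0.0169 0.011  0.3679] twist [ 0.0002  0.0004 -0.001 ]
(np.float64(309.3870635972067), np.float64(132.40403927820344))
```

View pics/s1.png

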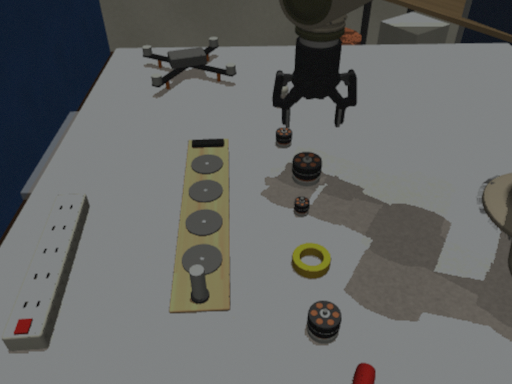

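The open tips show at about (287,124) and (341,123), higher than the nominal tip point at row 132. So 173 mm is the closed figure and the open tips stand farther back. I go down over the 58.

Request:
servo_tool --dp '[[0.017,0.011,0.12],[0.017,0.011,0.24],[0.017,0.011,0.34],[0.017,0.011,0.388],[0.017,0.011,0.388]]' --twist '[[0,0,0],[0,0,0],[0,0,0],[0,0,0],[0,0,0]]'

```text
clock: 2.25
tcp_pos: [429.5, -111.9, 182.0]
tcp_rot: [0.708, 0.706, -0.0, -0.001]
wrist_force: [0.1, 0.0, 0.8]
opening: 85.7
finger_force: 0.0
```

Request:
servo_tool --dp '[[0,0,0],[0,0,0],[0,0,0],[0,0,0],[0,0,0],[0,0,0]]' --twist '[[0,0,0],[0,0,0],[0,0,0],[0,0,0],[0,0,0],[0,0,0]]' --claw 1 --force 30

```text
clock: 2.85
tcp_pos: [430.2, -110.9, 183.9]
tcp_rot: [0.707, 0.707, 0.0, 0.001]
wrist_force: [-2.7, -2.9, 6.3]
opening: 57.1
finger_force: 31.5
```

Request:
servo_tool --dp '[[0,0,-0.08],[0,0,-0.22],[-0.01,0.06,-0.3],[-0.04,0.2,-0.3],[-0.08,0.4,-0.3],[-0.12,0.6,-0.3],[-0.155,0.75,-0.3],[-0.166,0.806,-0.3]]' --twist '[[0,0,0],[0,0,0],[0,0,0],[0,0,0],[0,0,0],[0,0,0],[0,0,0],[0,0,0]]' --force 45

```text
clock: 3.65
tcp_pos: [634.0, -152.3, 257.7]
tcp_rot: [0.707, 0.707, 0.0, 0.001]
wrist_force: [0.1, -0.9, -1.8]
opening: 57.0
finger_force: 49.7
```

```bash
python3 st.py 631.4 -153.4 192; python3 -c "
from h import *
f=manip.grab_frame('side'); g=manip.grab_frame('top')
cv2.imwrite('pics/s2.png',np.hstack([cv2.resize(f[60:210,150:350],(400,300)),cv2.resize(g[80:230,270:470],(400,300))])[:,:,::-1])"
```

```text
3.65 [ 634.  -152.3  257.7] yaw 90.04 [ 0.1 -0.9 -1.8] 56.9700720536181
dp [-0.004  -0.0108  0.2629] twist [0.0012 0.0005 0.0005]
```

View pics/s2.png

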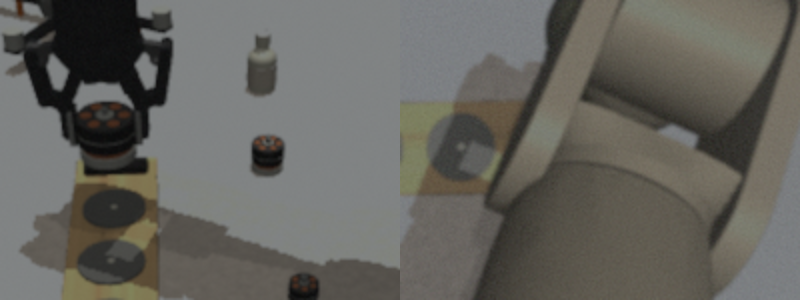

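The motor hangs upright between the fingers over pad_a. I lower it, slowly at the end.

Request:
servo_tool --dp '[[-0.004,-0.008,0.08],[-0.004,-0.008,0.17],[-0.004,-0.008,0.215],[-0.004,-0.008,0.235],[-0.004,-0.008,0.243],[-0.004,-0.008,0.25],[-0.004,-0.008,0.254],[-0.004,-0.008,0.256]]' --twist '[[0,0,0],[0,0,0],[0,0,0],[0,0,0],[0,0,0],[0,0,0],[0,0,0],[0,0,0]]'

```text
clock: 4.55
tcp_pos: [629.6, -152.7, 194.2]
tcp_rot: [0.707, 0.707, 0.0, 0.0]
wrist_force: [-0.4, 0.7, -2.6]
opening: 56.9
finger_force: 49.7
```

Request:
servo_tool --dp '[[0,0,0.004],[0,0,0.004],[0,0,0.008],[0,0,0.008]]' --twist '[[0,0,0],[0,0,0],[0,0,0],[0,0,0]]'

```text
clock: 4.95
tcp_pos: [629.6, -152.7, 193.1]
tcp_rot: [0.707, 0.707, 0.0, 0.001]
wrist_force: [-4.5, 1.2, 8.8]
opening: 57.1
finger_force: 50.9
```

```bash
python3 st.py 631.4 -153.4 192
```

```text
4.95 [ 629.6 -152.7  193.1] yaw 90.04 [-4.5  1.2  8.8] 57.05473116622878
dp [-0.0028  0.0073  0.0043] twist [0.0006 0.0004 0.0004]
```

Request:
servo_tool --dp '[[0,0,-0.008],[0,0.007,-0.012],[-0.002,0.007,-0.012],[-0.002,0.007,-0.004],[-0.002,0.007,-0.002],[-0.002,0.007,-0.002]]' --twist '[[0,0,0],[0,0,0],[0,0,0],[0,0,0],[0,0,0],[0,0,0]]'

```text
clock: 5.55
tcp_pos: [631.4, -153.3, 193.1]
tcp_rot: [0.707, 0.707, 0.0, 0.0]
wrist_force: [-2.5, 0.9, 6.0]
opening: 56.9
finger_force: 50.5
```

Request:
servo_tool --dp '[[0,0,0],[0,0,0],[0,0,0],[0,0,0],[0,0,0],[0,0,-0.1],[0,0,-0.25],[0,0,-0.35]]' --twist '[[0,0,0],[0,0,0],[0,0,0],[0,0,0],[0,0,0],[0,0,0],[0,0,0],[0,0,0]]' --claw -1

```text
clock: 6.35
tcp_pos: [631.4, -153.2, 282.0]
tcp_rot: [0.707, 0.707, 0.0, 0.001]
wrist_force: [-0.2, 0.6, -0.4]
opening: 85.5
finger_force: 0.0
```

```bash
python3 st.py 468.9 -236.6 280
```

```text
6.35 [ 631.4 -153.2  282. ] yaw 90.03 [-0.2  0.6 -0.4] 85.45397464421008
dp [-0.3331 -0.6503  0.0069] twist [0.0012 0.0005 0.0003]
```

Request:
servo_tool --dp '[[-0.09,-0.18,0],[-0.18,-0.35,0.02],[-0.26,-0.5,0.05],[-0.32,-0.62,0.08],[-0.333,-0.65,0.1],[-0.333,-0.65,0.1]]' --twist '[[0,0,0],[0,0,0],[0,0,0],[0,0,0],[0,0,0],[0,0,0]]'

```text
clock: 6.95
tcp_pos: [468.3, -237.0, 254.5]
tcp_rot: [0.708, 0.707, 0.0, -0.0]
wrist_force: [1.0, 0.8, -0.4]
opening: 85.4
finger_force: 0.0
```

```bash
python3 st.py 468.9 -236.6 181; python3 -c "
from h import *
f=manip.grab_frame('side'); g=manip.grab_frame('top'); cv2.imwrite('pics/top3.png',g[:,:,::-1])
print('58 on pad expected',proj('top',[631.4,-153.4,53]))
cv2.imwrite('pics/s3.png',np.hstack([cv2.resize(f[60:210,150:350],(400,300)),cv2.resize(g[115:190,320:420],(400,300),interpolation=0)])[:,:,::-1])"
```

```text
6.95 [ 468.3 -237.   254.5] yaw 89.93 [ 1.   0.8 -0.4] 85.40566345311571
dp [0.0014 0.0024 0.2938] twist [-0.0004 -0.0004 -0.0008]
58 on pad expected (np.float64(351.4082151384611), np.float64(148.44756089164537))
```

View pics/s3.png

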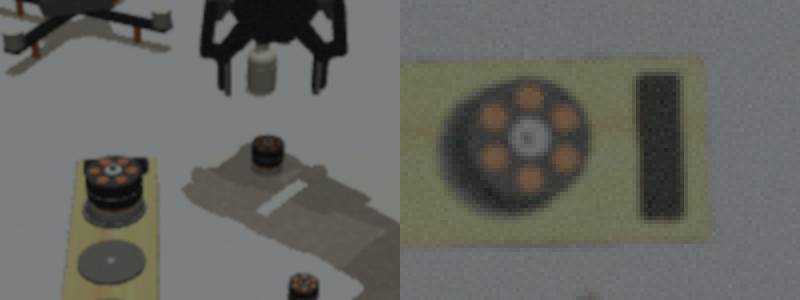

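The 58 stands upright on pad_a with its top centre at (351.8,149.0). The expected point was (351.4,148.4), so it is about 1 mm off. On to the 36.

Request:
servo_tool --dp '[[0.001,0.002,0.1],[0.001,0.002,0.2],[0.001,0.002,0.27],[0.001,0.002,0.294],[0.001,0.002,0.294]]' --twist '[[0,0,0],[0,0,0],[0,0,0],[0,0,0],[0,0,0]]' --force 30

```text
clock: 7.55
tcp_pos: [470.1, -235.9, 180.9]
tcp_rot: [0.707, 0.708, 0.0, -0.0]
wrist_force: [-0.5, 0.3, 0.3]
opening: 84.9
finger_force: 0.0
```

Request:
servo_tool --dp '[[0,0,0],[0,0,0],[0,0,0],[0,0,0],[0,0,0],[0,0,0],[0,0,0]]' --twist '[[0,0,0],[0,0,0],[0,0,0],[0,0,0],[0,0,0],[0,0,0],[0,0,0]]' --claw 1

```text
clock: 8.25
tcp_pos: [469.4, -236.4, 182.0]
tcp_rot: [0.707, 0.707, 0.0, 0.001]
wrist_force: [-0.4, 0.8, 6.7]
opening: 34.8
finger_force: 29.6
```

```bash
python3 st.py 624.4 22.5 270
```

```text
8.25 [ 469.4 -236.4  182. ] yaw 90.02 [-0.4  0.8  6.7] 34.81487508628001
dp [ 1.0351  0.6206 -0.3523] twist [0.0006 0.0004 0.0002]
```

Request:
servo_tool --dp '[[0,0,-0.08],[0,0,-0.24],[0.05,0.03,-0.35],[0.2,0.12,-0.35],[0.37,0.22,-0.35],[0.54,0.32,-0.35],[0.71,0.42,-0.35],[0.88,0.53,-0.35]]' --twist '[[0,0,0],[0,0,0],[0,0,0],[0,0,0],[0,0,0],[0,0,0],[0,0,0],[0,0,0]]' --force 40

```text
clock: 9.05
tcp_pos: [601.9, -14.9, 268.9]
tcp_rot: [0.707, 0.707, -0.0, -0.0]
wrist_force: [0.5, -1.0, -0.5]
opening: 34.6
finger_force: 40.2
```

```bash
python3 st.py 624.4 22.5 193
```

```text
9.05 [601.9 -14.9 268.9] yaw 90.02 [ 0.5 -1.  -0.5] 34.64316565212531
dp [0.1494 0.09   0.3034] twist [-0.0002  0.      0.0002]
```

Request:
servo_tool --dp '[[0.1,0.06,0.02],[0.145,0.087,0.06],[0.149,0.09,0.14],[0.149,0.09,0.22],[0.149,0.09,0.27],[0.149,0.09,0.29],[0.149,0.09,0.296],[0.149,0.09,0.296]]' --twist '[[0,0,0],[0,0,0],[0,0,0],[0,0,0],[0,0,0],[0,0,0],[0,0,0],[0,0,0]]'

```text
clock: 9.85
tcp_pos: [624.0, 20.1, 195.2]
tcp_rot: [0.707, 0.707, 0.0, 0.0]
wrist_force: [0.5, 0.2, -0.4]
opening: 35.1
finger_force: 40.2
```

```bash
python3 st.py 624.4 22.5 190.5
```

```text
9.85 [624.   20.1 195.2] yaw 90.0 [ 0.5  0.2 -0.4] 35.09137625140467
dp [0.0094 0.0016 0.0189] twist [0.0005 0.0001 0.    ]
```

Request:
servo_tool --dp '[[0.009,0.002,0.004],[0.009,0.002,0.008],[0.009,0.002,0.012],[0.009,0.002,0.015],[0.009,0.002,0.017],[0.009,0.002,0.019],[0.009,0.002,0.019]]' --twist '[[0,0,0],[0,0,0],[0,0,0],[0,0,0],[0,0,0],[0,0,0],[0,0,0]]'

```text
clock: 10.55
tcp_pos: [624.3, 22.8, 191.1]
tcp_rot: [0.707, 0.707, 0.0, 0.0]
wrist_force: [-4.0, 0.1, 8.8]
opening: 34.8
finger_force: 41.3
```

Request:
servo_tool --dp '[[0,0,-0.002],[0,0,-0.002],[0,0,-0.002],[0,0,-0.002],[0,0,-0.002],[0,0,-0.1],[0,0,-0.25],[0,0,-0.35]]' --twist '[[0,0,0],[0,0,0],[0,0,0],[0,0,0],[0,0,0],[0,0,0],[0,0,0],[0,0,0]]' --claw -1

```text
clock: 11.35
tcp_pos: [624.5, 22.7, 279.6]
tcp_rot: [0.707, 0.707, 0.001, 0.001]
wrist_force: [0.0, -0.5, 0.7]
opening: 85.2
finger_force: 0.0
```

```bash
python3 st.py 439.7 240.1 255
```

```text
11.35 [624.5  22.7 279.6] yaw 90.03 [ 0.  -0.5  0.7] 85.17638631526772
dp [ 0.8699 -0.7391  0.0967] twist [0.0012 0.0002 0.0003]
```

Request:
servo_tool --dp '[[0.12,-0.1,0],[0.26,-0.22,0],[0.4,-0.34,0],[0.55,-0.46,0.02],[0.69,-0.58,0.05],[0.82,-0.69,0.08],[0.87,-0.739,0.097],[0.87,-0.739,0.097]]' --twist '[[0,0,0],[0,0,0],[0,0,0],[0,0,0],[0,0,0],[0,0,0],[0,0,0],[0,0,0]]'

```text
clock: 12.15
tcp_pos: [437.9, 241.6, 252.9]
tcp_rot: [0.706, 0.708, -0.001, -0.0]
wrist_force: [0.0, -0.6, -0.6]
opening: 85.5
finger_force: 0.0
```

```bash
python3 st.py 439.7 240.1 181; python3 -c "
from h import *
f=manip.grab_frame('side'); g=manip.grab_frame('top'); cv2.imwrite('pics/top4.png',g[:,:,::-1])
print('36 on pad expected',proj('top',[624.4,22.5,41]))
cv2.imwrite('pics/s4.png',np.hstack([cv2.resize(f[120:270,150:350],(400,300)),cv2.resize(g[115:190,200:300],(400,300),interpolation=0)])[:,:,::-1])"
```

```text
12.15 [437.9 241.6 252.9] yaw 90.21 [ 0.  -0.6 -0.6] 85.51767804573105
dp [-0.0058  0.0077  0.2876] twist [-0.001   0.0002  0.0023]
36 on pad expected (np.float64(253.94774516014718), np.float64(151.05323870417135))
```

View pics/s4.png

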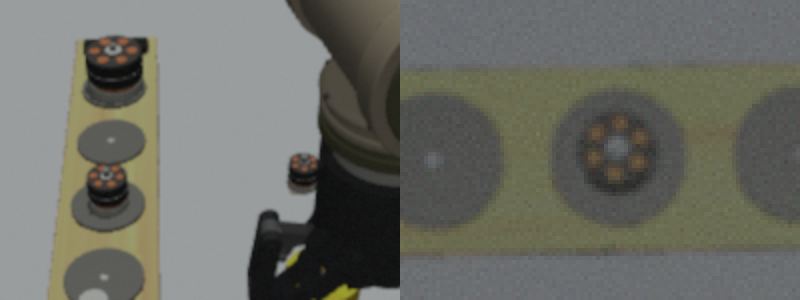

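The 36 stands upright on pad_c with its top at (253.8,152.0) against (253.9,151.1) expected, so it sits 1–2 mm short in x. I'll add 1.5 mm in x for the remaining placements. Now the 46.

Request:
servo_tool --dp '[[-0.006,0.005,0.1],[-0.006,0.005,0.2],[-0.006,0.005,0.265],[-0.006,0.005,0.288],[-0.006,0.005,0.288]]' --twist '[[0,0,0.002],[0,0,0.002],[0,0,0.002],[0,0,0.002],[0,0,0.002]]' --force 30

```text
clock: 12.75
tcp_pos: [441.6, 238.0, 181.0]
tcp_rot: [0.709, 0.706, -0.0, -0.0]
wrist_force: [0.7, 0.0, 0.4]
opening: 84.9
finger_force: 0.0
```

Request:
servo_tool --dp '[[0,0,0],[0,0,0],[0,0,0],[0,0,0],[0,0,0],[0,0,0],[0,0,0]]' --twist '[[0,0,0],[0,0,0],[0,0,0],[0,0,0],[0,0,0],[0,0,0],[0,0,0]]' --claw 1

```text
clock: 13.45
tcp_pos: [440.9, 238.7, 182.1]
tcp_rot: [0.708, 0.706, 0.001, 0.001]
wrist_force: [0.1, -0.5, 6.1]
opening: 45.3
finger_force: 30.3
```

```bash
python3 st.py 629.4 -65.4 275
```

```text
13.45 [440.9 238.7 182.1] yaw 89.86 [ 0.1 -0.5  6.1] 45.30898317842146
dp [-1.2144  0.7575 -0.3707] twist [ 0.0011 -0.0002 -0.0016]
```

Request:
servo_tool --dp '[[0,0,-0.08],[0,0,-0.24],[-0.05,0.03,-0.37],[-0.2,0.12,-0.37],[-0.36,0.22,-0.37],[-0.52,0.32,-0.37],[-0.68,0.42,-0.37],[-0.84,0.52,-0.37]]' --twist '[[0,0,0],[0,0,0],[0,0,0],[0,0,0],[0,0,0],[0,0,0],[0,0,0],[0,0,0]]' --force 45

```text
clock: 14.25
tcp_pos: [570.8, 26.6, 273.9]
tcp_rot: [0.708, 0.706, 0.0, -0.0]
wrist_force: [0.4, 0.9, -1.5]
opening: 44.6
finger_force: 47.0
```

```bash
python3 st.py 629.4 -66.8 195
```

```text
14.25 [570.8  26.6 273.9] yaw 89.85 [ 0.4  0.9 -1.5] 44.5597040299993
dp [-0.3729  0.2354  0.3155] twist [-0.     -0.0001 -0.0017]
```

Request:
servo_tool --dp '[[-0.16,0.1,0],[-0.3,0.19,0],[-0.365,0.23,0.04],[-0.37,0.236,0.13],[-0.37,0.236,0.22],[-0.37,0.236,0.28],[-0.37,0.236,0.305],[-0.37,0.236,0.312]]' --twist '[[0,0,0],[0,0,0],[0,0,0],[0,0,0],[0,0,0],[0,0,0],[0,0,0],[0,0,0]]'

```text
clock: 15.05
tcp_pos: [628.8, -63.9, 195.1]
tcp_rot: [0.708, 0.706, -0.0, -0.001]
wrist_force: [-0.4, 0.4, -1.9]
opening: 44.9
finger_force: 47.0
```

Request:
servo_tool --dp '[[0,0,0]]' --twist '[[0,0,0]]'

```text
clock: 15.15
tcp_pos: [629.0, -64.1, 196.1]
tcp_rot: [0.708, 0.706, 0.0, 0.0]
wrist_force: [-0.2, -0.1, -1.7]
opening: 44.8
finger_force: 47.0
```

```bash
python3 st.py 629.4 -66.8 190.5
```

```text
15.15 [629.  -64.1 196.1] yaw 89.87 [-0.2 -0.1 -1.7] 44.75586816772219
dp [-0.0108  0.0014  0.0226] twist [ 0.0003  0.0001 -0.0015]
```

Request:
servo_tool --dp '[[-0.011,0.001,0.005],[-0.011,0.001,0.01],[-0.011,0.001,0.014],[-0.011,0.001,0.017],[-0.011,0.001,0.02],[-0.011,0.001,0.022],[-0.011,0.001,0.022]]' --twist '[[0,0,0],[0,0,0],[0,0,0],[0,0,0],[0,0,0],[0,0,0],[0,0,0]]'

```text
clock: 15.85
tcp_pos: [629.2, -67.1, 191.3]
tcp_rot: [0.708, 0.706, 0.0, 0.0]
wrist_force: [-3.4, 0.2, 5.8]
opening: 45.2
finger_force: 47.9
```

Contact felt; release, rise, and go to the 28.

Request:
servo_tool --dp '[[0,0,-0.001],[0,0,-0.001],[0,0,-0.001],[0,0,-0.001],[0,0,-0.001],[0,0,-0.1],[0,0,-0.25],[0,0,-0.35]]' --twist '[[0,0,0],[0,0,0],[0,0,0],[0,0,0],[0,0,0],[0,0,0],[0,0,0],[0,0,0]]' --claw -1

```text
clock: 16.65
tcp_pos: [629.4, -67.1, 279.9]
tcp_rot: [0.708, 0.706, 0.0, 0.001]
wrist_force: [0.2, -0.5, -0.3]
opening: 85.2
finger_force: 0.0
```

```bash
python3 st.py 449.5 -9.3 255
```

```text
16.65 [629.4 -67.1 279.9] yaw 89.85 [ 0.2 -0.5 -0.3] 85.17631645692958
dp [ 0.2294 -0.7203  0.0981] twist [ 0.0012  0.0004 -0.0017]
```

Request:
servo_tool --dp '[[0.05,-0.17,0],[0.11,-0.36,0],[0.17,-0.54,0.03],[0.22,-0.68,0.07],[0.229,-0.72,0.098],[0.229,-0.72,0.098],[0.229,-0.72,0.098]]' --twist '[[0,0,-0.002],[0,0,-0.002],[0,0,-0.002],[0,0,-0.002],[0,0,-0.002],[0,0,-0.002],[0,0,-0.002]]'

```text
clock: 17.35
tcp_pos: [450.2, -9.7, 253.7]
tcp_rot: [0.707, 0.707, 0.0, 0.001]
wrist_force: [0.3, -0.4, -0.5]
opening: 85.5
finger_force: 0.0
```

```bash
python3 st.py 449.5 -9.3 180; python3 -c "
from h import *
f=manip.grab_frame('side'); g=manip.grab_frame('top'); cv2.imwrite('pics/top5.png',g[:,:,::-1])
print('46 on pad expected',proj('top',[627.9,-65.4,47]))
cv2.imwrite('pics/s5.png',np.hstack([cv2.resize(f[90:240,180:380],(400,300)),cv2.resize(g[115:190,250:350],(400,300),interpolation=0)])[:,:,::-1])"
```

```text
17.35 [450.2  -9.7 253.7] yaw 90.02 [ 0.3 -0.4 -0.5] 85.48306606531047
dp [ 0.0016 -0.0031  0.2947] twist [0.0009 0.0003 0.0002]
46 on pad expected (np.float64(302.268515248796), np.float64(149.75993273211304))
```

View pics/s5.png

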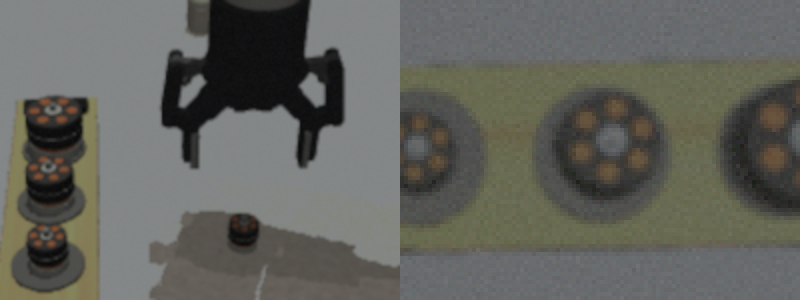

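The 46 stands on pad_b with its top at (302.8,150.0) against (302.3,149.8) expected, which is within 1 mm. Now the 28.

Request:
servo_tool --dp '[[0.002,-0.003,0.1],[0.002,-0.003,0.2],[0.002,-0.003,0.27],[0.002,-0.003,0.296],[0.002,-0.003,0.296]]' --twist '[[0,0,0],[0,0,0],[0,0,0],[0,0,0],[0,0,0]]' --force 25

```text
clock: 17.95
tcp_pos: [449.1, -9.1, 178.8]
tcp_rot: [0.707, 0.707, -0.0, -0.0]
wrist_force: [0.5, 0.5, -0.3]
opening: 85.5
finger_force: 0.0
```

Request:
servo_tool --dp '[[0,0,0],[0,0,0],[0,0,0],[0,0,0],[0,0,0],[0,0,0],[0,0,0]]' --twist '[[0,0,0],[0,0,0],[0,0,0],[0,0,0],[0,0,0],[0,0,0],[0,0,0]]' --claw 1

```text
clock: 18.65
tcp_pos: [448.7, -8.9, 179.7]
tcp_rot: [0.707, 0.707, 0.0, 0.0]
wrist_force: [-0.9, -0.7, 6.0]
opening: 27.2
finger_force: 24.3
```

```bash
python3 st.py 622.4 110.5 275
```

```text
18.65 [448.7  -8.9 179.7] yaw 90.03 [-0.9 -0.7  6. ] 27.23727637357043
dp [ 0.477   0.6955 -0.3806] twist [0.0005 0.0002 0.0003]
```

Request:
servo_tool --dp '[[0,0,-0.08],[0,0,-0.24],[0.04,0.05,-0.37],[0.13,0.19,-0.38],[0.24,0.34,-0.38],[0.35,0.5,-0.38],[0.44,0.64,-0.38],[0.478,0.695,-0.38]]' --twist '[[0,0,0],[0,0,0],[0,0,0],[0,0,0],[0,0,0],[0,0,0],[0,0,0],[0,0,0]]' --force 35

```text
clock: 19.45
tcp_pos: [624.2, 112.7, 273.9]
tcp_rot: [0.706, 0.708, 0.001, 0.0]
wrist_force: [-0.3, -0.9, -0.5]
opening: 26.5
finger_force: 34.6
```

Request:
servo_tool --dp '[[0,0,0.02],[0,0,0.1],[0,0,0.2],[0,0,0.27],[0,0,0.305],[0,0,0.318],[0,0,0.322],[0,0,0.322]]' --twist '[[0,0,0],[0,0,0],[0,0,0],[0,0,0],[0,0,0],[0,0,0],[0,0,0],[0,0,0]]'

```text
clock: 20.25
tcp_pos: [622.4, 110.6, 194.5]
tcp_rot: [0.707, 0.707, 0.0, 0.0]
wrist_force: [0.2, -0.2, -0.4]
opening: 26.4
finger_force: 34.6
```

```bash
python3 st.py 622.4 110.9 188
```

```text
20.25 [622.4 110.6 194.5] yaw 90.02 [ 0.2 -0.2 -0.4] 26.449395897171925
dp [0.0013 0.0001 0.0261] twist [0.0008 0.     0.0002]
```

Request:
servo_tool --dp '[[0.001,0,0.008],[0.001,0,0.014],[0.001,0,0.018],[0.001,0,0.021],[0.001,0,0.024],[0.001,0,0.026],[0.001,0,0.026]]' --twist '[[0,0,0],[0,0,0],[0,0,0],[0,0,0],[0,0,0],[0,0,0],[0,0,0]]'

```text
clock: 20.95
tcp_pos: [622.2, 111.0, 188.8]
tcp_rot: [0.707, 0.707, 0.0, 0.0]
wrist_force: [-5.0, -1.0, 12.5]
opening: 26.7
finger_force: 35.9
```

Request:
servo_tool --dp '[[0,0,-0.003],[0,0,-0.003],[0,0,-0.003],[0,0,-0.003],[0,0,-0.003],[0,0,-0.1],[0,0,-0.25],[0,0,-0.35]]' --twist '[[0,0,0],[0,0,0],[0,0,0],[0,0,0],[0,0,0],[0,0,0],[0,0,0],[0,0,0]]' --claw -1

```text
clock: 21.75
tcp_pos: [622.5, 111.0, 276.8]
tcp_rot: [0.707, 0.707, 0.001, 0.001]
wrist_force: [0.7, 0.3, -0.4]
opening: 85.1
finger_force: 0.0
```

Request:
servo_tool --dp '[[0,-0.18,0],[0,-0.36,0],[0,-0.54,0],[0,-0.7,0],[0,-0.8,0],[0,-0.8,0]]' --twist '[[0,0,0],[0,0,0],[0,0,0],[0,0,0],[0,0,0],[0,0,0]]'

```text
clock: 22.35
tcp_pos: [419.7, 111.1, 274.9]
tcp_rot: [0.707, 0.707, -0.001, -0.001]
wrist_force: [-0.2, -1.1, 0.0]
opening: 85.6
finger_force: 0.0
```

```bash
python3 -c "
from h import *
f=manip.grab_frame('side'); g=manip.grab_frame('top')
for n,x,y,h in [(28,620.9,110.5,26),(36,624.4,22.5,32),(46,627.9,-65.4,38),(58,631.4,-153.4,44)]: print(n,np.round((np.array(proj('top',[x,y,h+9]))-[150,110])*3.2,0))
cv2.imwrite('pics/s6a.png',cv2.resize(g[110:190,150:400],(800,256),interpolation=0)[:,:,::-1])
cv2.imwrite('pics/s6.png',f[:,:,::-1])"
```

```text
28 [180. 135.]
36 [333. 131.]
46 [487. 127.]
58 [645. 123.]
```

View pics/s6a.png

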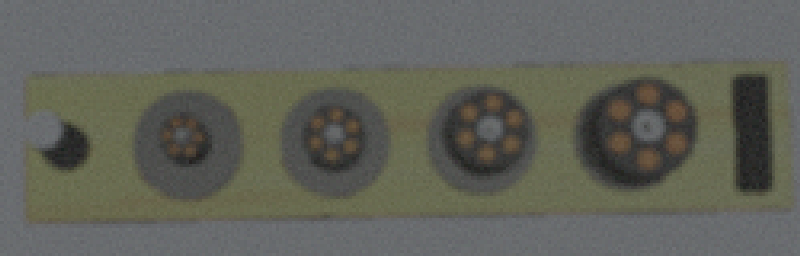

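View pics/s6.png

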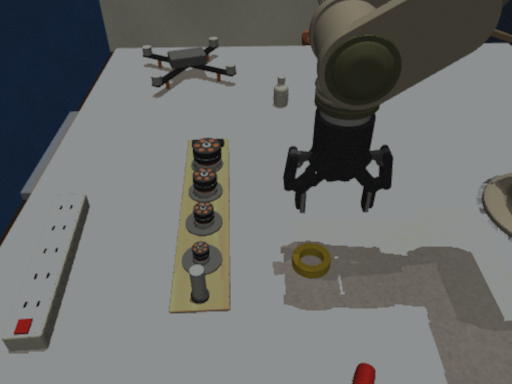

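All four motors stand upright within about 1–2 mm of their pad centres: 28 by the post, then 36, 46 and 58. In the side view the tape is still at (311,260) and the gripper is clear.

```bash
python3 -c "
from cell import manip
print(manip.job_done())"
```

```text
the job is handed in; nothing more can be done
None
```

The job is handed in: the four motors stand upright within about 1–2 mm of their pad centres, running 28, 36, 46, 58 mm away from the post (pad_d to pad_a), and the tape was not touched; it took about 22 s of the 106 s allowed.

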